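Seat the offcut in the drilling board's fence corner

TASK

Push the large wood offcut that lies loose on the drilling board square into the board's fence corner, ready for drilling: one long side flush against the long fence and one end flush against the end stop, flat on the board. Leave the small offcut on the board where it lies, and let go at the end.

Things in the scene. Friction and masses are not known exactly. Their poses are not given: they have to be found in the camera images.
- large_offcut: The part to seat: a plain rectangular larch offcut, 75 x 135 x 24 mm, about 0.14 kg, lying loose on the drilling board, 24 mm upright. Origin at the centre of its underside; x across the 75 mm width, y along the 135 mm length, z up. It slides when pushed at its side. Either long side and either end may face the fences.
- drilling_board: Fixed plywood base, 210 (x) x 300 (y) x 12 mm, with two plain wooden battens 22 mm wide and 18 mm high on it: the long fence along its far edge, the end stop along its left edge, a small dust gap between them. It stands elsewhere each time, turned up to 0.2 rad. Origin at the centre of its underside; x square to the long fence and away from the robot, y along that fence to the left, z up.
- corner (a point): Point on the base's upper face where the lines of the two inner fence faces meet; axes as the drilling board's (x into the long fence, y into the end stop). It lies at (83, 128, 12) mm of the drilling board. The free surface is at negative x and y. The seated offcut has its centre at (-37.5, -67.5) mm here, its length along y.
- small_offcut: A bystander: small pale offcut, 30 x 50 x 16 mm, lying loose on the drilling board's near right corner, at about x = -153, y = -250 mm of the corner point. Origin at the centre of its underside, y along its 50 mm length. It must stay where it is.
Not all that is in view belongs to the job. Leave any turquoise look-alike of the large_offcut alone.

How it is judged (in metres and radians):
At the end, for the whole second after the job is handed in: The large offcut lies flat and at rest on the drilling board, long side along the long fence, its centre within 10 mm of the fully flush place in both directions and turned less than 10 degrees from the fence; the small offcut is within 20 mm of where it lay (x of large_offcut in the frame of corner between -0.0475 and -0.03 m and y of large_offcut in the frame of corner between -0.0775 and -0.06 m and z of large_offcut in the frame of corner below 0.006 m and angle between the y axis of large_offcut and the y axis of corner, either way round below 0.175 rad and angle between large_offcut's own z axis and vertical below 0.1 rad and linear speed of large_offcut below 0.01 m/s and distance of small_offcut from where it was at the start of the episode below 0.02 m); the robot touches nothing.
It fails at once if the small offcut is pushed away (more than 20 mm) (distance of small_offcut from where it was at the start of the episode above 0.02 m).
It also fails if it takes over 32 s, if anything falls off the work surface, if the arm or the gripper's body presses on something with over 40 N, if the wrist force passes 120 N, or if a joint passes its speed limit or range.

ROBOT

A 6-joint arm with a two-finger parallel gripper is mounted at the origin on a cart in front of the work surface, level with it; the furniture and walls round the work are solid. World frame = base frame: x ahead of the robot, y to its left, z up, the work surface at z = 0. Lengths are in m, angles in degrees, forces in N, time in s.
With the tool pointing down it reaches from about 0.25 to 0.725 m from the base axis. Payload 9.7 kg.
Tool frame: the origin (TCP) lies midway between the tips of the shut fingers; the grasp point (between the pads) lies 19 mm behind it; z points along the fingers, y is the line along which they close (so a half turn about z gives the same grasp; the last joint's range is limited). The gripper opens to 85 mm and grips with 20 to 120 N. Pads are 22 mm wide; open, the fingers measure 114 mm over their backs; the gripper's body (76 mm by 85 mm) begins 54 mm behind the grasp point. The pads swing forward as they close: fully open they stand 13 mm farther back than shut.
Start: joints at [-74.943, 4.979, 10.078, 95.1, 0, 90], TCP at [0.143, -0.531, 0.231] pointing down, gripper open.
Joint ranges: [-179.16, 179.16], [-48.56, 103.87], [-65.8, 70.77], [-126.05, 130.52], [-82.76, 87.17], [-180, 180]. Speed limits (degrees/s): [127.2, 127.2, 147.25, 180, 180, 180].

INTERFACE

Orientations are given as [roll, pitch, yaw] about the fixed x, y, z axes, in that order (R = Rz(yaw) Ry(pitch) Rx(roll)).
In Python, from workcell import * gives the robot as it stands.
- The arm moves only by the tool servo_tool, never from a script. Its argument "moves" is a list of rows, each a list of 4 numbers: the shift along the world's x, y, z in normalised numbers (1 is 1 m), then the turn about the world's z in fractions of the full range, 1 being pi rad. A call has 1 to 20 rows; each row is the pose to reach, as a shift and turn from the pose commanded when the call began; what a row does not reach only later rows make up. A row lasts 1/12 s, in which the tool goes at most 41.7 mm and 7.16 degrees, less where a joint would pass 70% of its speed; a pose out of reach is approached as far as the arm can. No shift or turn number may pass 1 either way. A call with a gripper value outside its range is refused whole. "claw" is the closure, from 0 (fully open) to 1 (shut), set as the call begins (left out, the last holds). The fingers move at their own pace and stop on an object; "force" is the grip in N (left out, the last holds). Time passes only in rows, so rows that repeat a pose let the fingers close. It gives the time, the measured TCP pose, the force, the opening and the grip force at its end, in the units of the state.
- get_obs(): the state, without advancing time (a new reading comes with each control period).
- camera(name): name is "side" or "top" or "wrist"; returns the picture (384x512x3 uint8, red, green, blue); there is no depth.
- get_calibration(name): a dict with "fx", "fy", "cx", "cy" (pixels), "rvec" (rotation vector, rad) and "tvec" (3), from world to camera coordinates, as OpenCV has them; the wrist camera has in their place "tool_from_camera" (4x4, takes a point from camera to tool coordinates, whose origin is the TCP and whose axes are the flange's). Camera axes: x right, y down, z forward; pixel columns grow to the right and rows downward; lengths in m; the calibration is good to about 2 mm. The wrist camera is an equidistant fisheye: a pixel r from the principal point sees the ray r / f radians off the axis. A picture is of the moment at which its call begins: read the wrist's pose just before it. get_calibration takes no time and is no camera call.
- job_done(): hands the job in; it is judged then, once.
The state is a dict: "time": time; "q": joint angles; "qd": joint speeds; "joint_efforts": joint torques, N m; "ee_pos": TCP position; "tcp_rot": TCP orientation; "wrist_force": force on the tool from outside, world axes, zero at the start; "torque": the same for the moment, N m; "opening": finger opening in m; "grasp_force": force on a finger pad.
Only numpy, scipy, OpenCV 4.12 (cv2) and the standard library are available. Lean on these libraries where they do the work, as an engineer would, in place of code of your own. Each camera call takes 0.05 s, during which the arm holds its last target. There are 200 camera calls.

## Working session

There is one attempt and no reset: what is moved stays moved. The work goes in short steps, Python scripts to look and compute and a tool call to move; the robot and the scene stay as the last step left them, time stands still between calls to the robot, and variables do not carry over. Pictures are saved under pics/ and viewed, at most 10 in all, crops included, and the job is handed in when it is done.

Besides the shell and the picture viewer there is one more tool, called after "Call:" in YAML: its name, and indented under it one key for each argument. servo_tool: Moves the arm, as the interface text tells. Its arguments: {"type":"object","properties":{"moves":{"type":"array","items":{"type":"array","items":{"type":"number"}}},"claw":{"type":"number"},"force":{"type":"number"}},"required":["moves"]}

```bash
mkdir -p pics; cat > h.py <<'E'
from workcell import *
import numpy as np, cv2
def ray(name,uv):
    c=get_calibration(name);R=cv2.Rodrigues(np.array(c['rvec'],float))[0];t=np.array(c['tvec'],float).ravel()
    d=R.T@np.array([(uv[0]-c['cx'])/c['fx'],(uv[1]-c['cy'])/c['fy'],1]);return -R.T@t,d/np.linalg.norm(d)
def onz(name,uv,z):
    o,d=ray(name,uv);return o+d*(z-o[2])/d[2]
def tri(p,q,a='top',b='side'):
    o1,d1=ray(a,p);o2,d2=ray(b,q)
    s=np.linalg.lstsq(np.c_[d1,-d2],o2-o1,rcond=None)[0]
    x,y=o1+s[0]*d1,o2+s[1]*d2
    return (x+y)/2,np.linalg.norm(x-y)
E
python3 - <<'E'
from h import *
for n in('top','side'):
    cv2.imwrite(f'pics/{n}0.png',cv2.resize(camera(n)[:,:,::-1],(800,600),interpolation=cv2.INTER_CUBIC))
print(get_obs())
E
```

```text
{'time': 0.1, 'q': array([-7.49436433e+01,  5.00764492e+00,  1.00399549e+01,  9.51001501e+01,
        9.24059486e-04,  9.00004738e+01]), 'qd': array([-0.09623585, -0.06267409,  0.13556997,  0.01732256, -0.04630136,
        0.03534771]), 'joint_efforts': array([-7.08318075e-04, -5.21559656e+01,  4.65654588e+01,  1.60671707e-02,
        2.49572855e-05,  2.02343648e-05]), 'ee_pos': array([ 0.14282422, -0.53092005,  0.23066549]), 'tcp_rot': array([-1.79932160e+02, -9.23497856e-04,  1.50558818e+01]), 'wrist_force': array([-0.40742445, -0.53337012, -0.79742525]), 'torque': array([-0.01349389,  0.02511533, -0.02875492]), 'grasp_force': 0.0, 'opening': 0.08515843091142575}
```

View pics/top0.png

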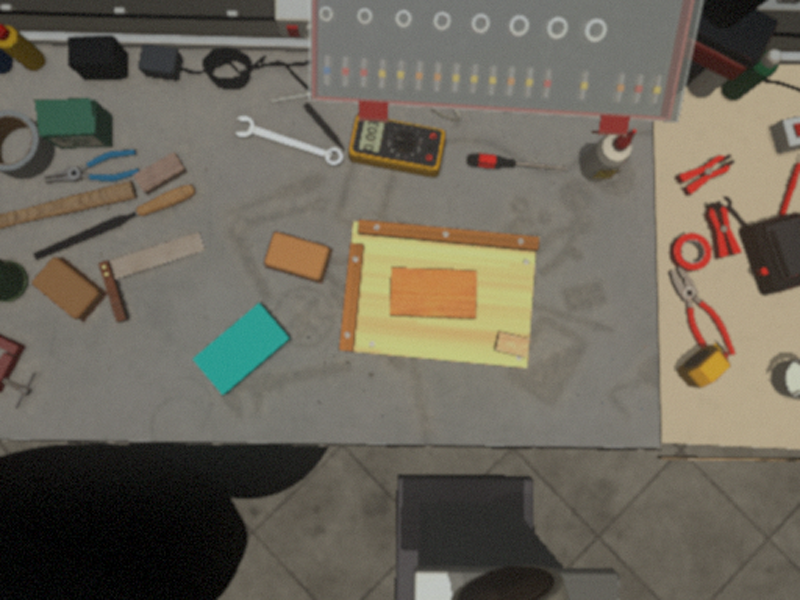

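View pics/side0.png

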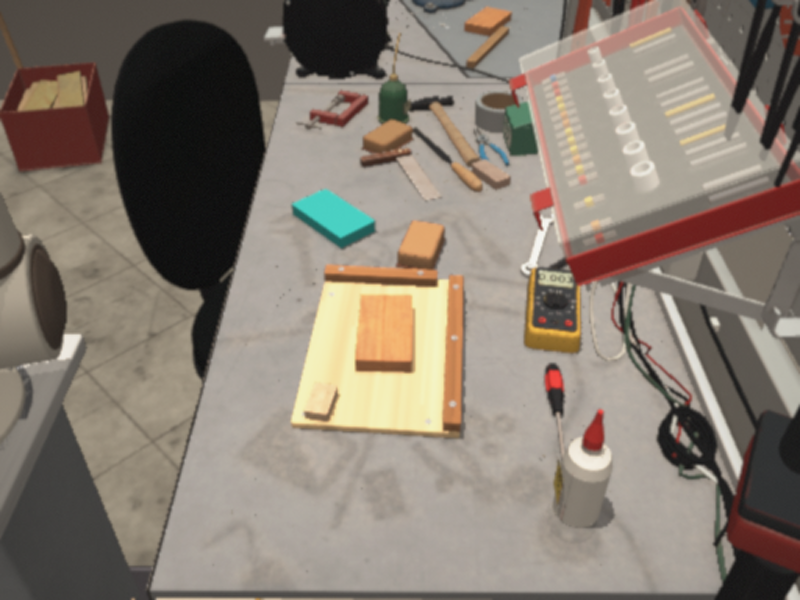

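The large offcut is the orange block lying on the board, at top (433,293) and side (385,332). The other candidates are the loose orange block off the board (297,256) and the turquoise look-alike (242,348), and neither lies on the board. The fence runs along the top of the board and the end stop along its left. The small offcut is at (512,343). I'll enlarge to confirm.

```bash
python3 - <<'E'
from h import *
i=camera('top')[:,:,::-1];cv2.imwrite('pics/top1.png',cv2.resize(i[135:240,210:350],(800,600),interpolation=cv2.INTER_CUBIC))
i=camera('side')[:,:,::-1];cv2.imwrite('pics/side1.png',cv2.resize(i[165:285,180:308+32],(800,600),interpolation=cv2.INTER_CUBIC))
E
```

```text
(no output)
```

View pics/top1.png

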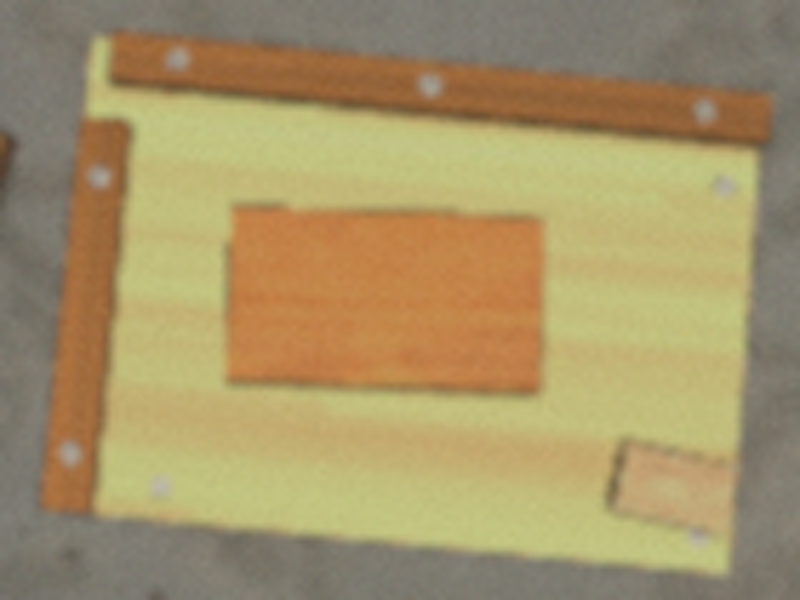

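View pics/side1.png

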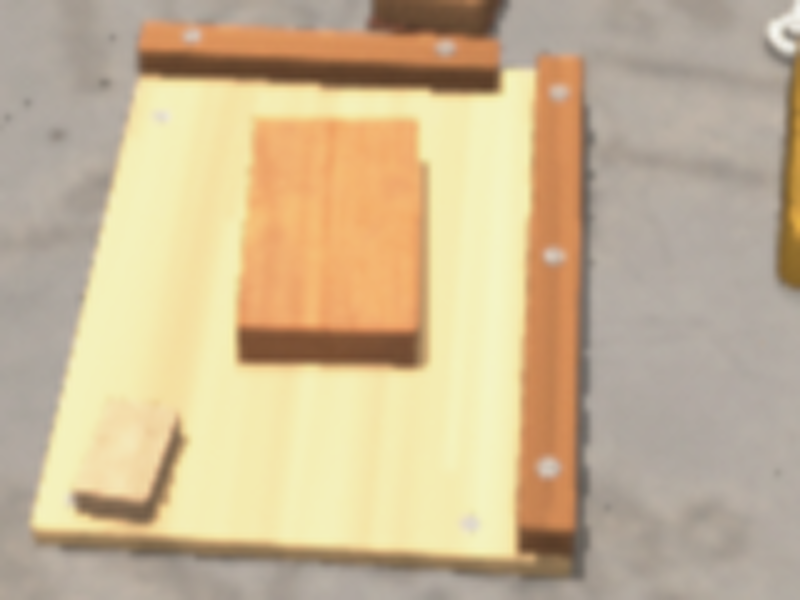

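The crop confirms it: the large rectangular orange block lies on the yellow board between the fences, long side roughly along the long fence. The small pale offcut is at near right (crop ~670,485).

```bash
python3 - <<'E'
from h import *
np.set_printoptions(precision=4,suppress=True)
T=lambda p:(210+(p[0]+.5)/5.714-.5,135+(p[1]+.5)/5.714-.5)
S=lambda p:(180+(p[0]+.5)/5-.5,165+(p[1]+.5)/5-.5)
P=[]
for n,a,b in [('FL',(233,206),(418,120)),('FR',(541,217),(418,331)),('NR',(540,392),(239,329)),('NL',(227,382),(253,118)),('fenceScrewMid',(430,85),(554,256)),('fenceScrewR',(704,111),(548,467)),('fenceScrewL',(178,59),(559,92)),('stopScrew1',(99,176),(446,48)),('stopScrew2',(69,453),(192,36)),('nailNL',(160,487),(162,117)),('nailFR',(723,185),(470,523))]:
    print(n,*tri(T(a),S(b)))
B=[onz('top',T(p),.036)[:2] for p in [(233,206),(541,217),(540,392),(227,382)]]
B2=[onz('side',S(p),.036)[:2] for p in [(418,120),(418,331),(239,329),(253,118)]]
for Q in(B,B2):
    Q=np.array(Q);print('block',Q.mean(0),'len',np.linalg.norm(Q[0]-Q[1]),np.linalg.norm(Q[3]-Q[2]),'w',np.linalg.norm(Q[0]-Q[3]),np.linalg.norm(Q[1]-Q[2]));d=Q[0]+Q[3]-Q[1]-Q[2];print('yaw',np.arctan2(-d[0],d[1]))
f=[onz('top',T(p),.030)[:2] for p in [(112,82),(770,140)]];s=[onz('top',T(p),.030)[:2] for p in [(130,122),(97,512)]]
fs=[onz('side',S(p),.030)[:2] for p in [(537,56),(520,525)]];ss=[onz('side',S(p),.030)[:2] for p in [(498,68),(139,50)]]
def it(f,s):
    A=np.c_[f[1]-f[0],-(s[1]-s[0])];t=np.linalg.solve(A,s[0]-f[0]);d=f[0]-f[1];e=s[0]-s[1]
    print('corner',f[0]+t[0]*(f[1]-f[0]),'yaw',np.arctan2(-d[0],d[1]),np.arctan2(e[1],e[0]))
it(f,s);it(fs,ss)
print('small',[onz('top',T(p),.028)[:2] for p in [(625,438),(610,510)]])
E
```

```text
FL [0.6199 0.2052 0.0354] 0.0009334474106485974
FR [0.618  0.0725 0.0338] 0.000898720896083522
NR [0.5437 0.0728 0.0342] 0.0015724617509905437
NL [0.5449 0.2065 0.0352] 0.00048670662681876453
fenceScrewMid [0.6759 0.1207 0.0308] 0.00010610793483952403
fenceScrewR [0.6668 0.0013 0.0308] 6.166485511155632e-05
fenceScrewL [0.6846 0.2303 0.0314] 0.00038285903774157147
stopScrew1 [0.6332 0.2633 0.0309] 0.0005091351627189048
stopScrew2 [0.5136 0.2731 0.0301] 0.00013908078029113054
nailNL [0.5006 0.2347 0.0122] 0.0009505838229172818
nailFR [ 0.6372 -0.0111  0.0124] 0.000690055507576617
block [0.5815 0.1394] len 0.13242843295738602 0.1334725687210369 w 0.07564394697854632 0.07533398217025555
yaw -0.014898975757046634
block [0.5817 0.1378] len 0.13420038054490577 0.13446177509206936 w 0.07418454146509654 0.07288157637175983
yaw -0.009356585206199178
corner [0.6738 0.2495] yaw -0.06823672249491133 -0.059892602427045555
corner [0.6751 0.2482] yaw -0.07406795146096894 -0.0770710884327482
small [array([0.5242, 0.0352]), array([0.4933, 0.0416])]
```

The manual's scale: shifts go in shares of 1 m and turns go in shares of pi rad. Converting my numbers, 67.5 cm / 100 = 0.675, 37.3 cm / 100 = 0.373, -0.34 rad / 3.1416 = -0.1082.

Call:
servo_tool:
  moves:
    - [0.18, 0.34, 0, -0.0541]
    - [0.18, 0.34, 0, -0.0541]
    - [0.18, 0.34, 0, -0.0541]
    - [0.18, 0.34, 0, -0.0541]
    - [0.18, 0.34, 0, -0.0541]
    - [0.18, 0.34, 0, -0.0541]
    - [0.18, 0.34, 0, -0.0541]
    - [0.18, 0.34, 0, -0.0541]
    - [0.18, 0.34, 0, -0.0541]
    - [0.18, 0.34, 0, -0.0541]
    - [0.373, 0.675, -0.08, -0.1082]
    - [0.373, 0.675, -0.08, -0.1082]
    - [0.373, 0.675, -0.08, -0.1082]
    - [0.373, 0.675, -0.08, -0.1082]
    - [0.373, 0.675, -0.08, -0.1082]
    - [0.373, 0.675, -0.08, -0.1082]
    - [0.373, 0.675, -0.08, -0.1082]
    - [0.373, 0.675, -0.08, -0.1082]
    - [0.373, 0.675, -0.08, -0.1082]
    - [0.373, 0.675, -0.08, -0.1082]
  claw: 0

```text
time: 1.87
ee_pos: [0.4896, -0.0033, 0.1602]
tcp_rot: [-178.3, 0.1, -1.3]
wrist_force: [-0.3, 0.4, 0.5]
opening: 0.0854
grasp_force: 0.0
```

In the tool's units: 14.7 cm / 100 = 0.147, 2.6 cm / 100 = 0.026, -0.054 rad / 3.1416 = -0.0172.

Call:
servo_tool:
  moves:
    - [0.026, 0.147, 0, -0.0172]
    - [0.026, 0.147, 0, -0.0172]
    - [0.026, 0.147, 0, -0.0172]
    - [0.026, 0.147, 0, -0.0172]
    - [0.026, 0.147, 0, -0.0172]
    - [0.026, 0.147, 0, -0.0172]
    - [0.026, 0.147, 0, -0.0172]
    - [0.026, 0.147, 0, -0.0172]

```text
time: 2.53
ee_pos: [0.5109, 0.0075, 0.1613]
tcp_rot: [-176.5, 0.1, -1.0]
wrist_force: [0.4, -1.0, 0.1]
opening: 0.0852
grasp_force: 0.0
```

```bash
python3 - <<'E'
from h import *
o=get_obs()
for k in('q','qd','ee_pos','tcp_rot','wrist_force','joint_efforts'):print(k,o[k].round(2))
cv2.imwrite('pics/top2.png',cv2.resize(camera('top')[:,:,::-1],(640,480)))
E
```

```text
q [ -1.08  -1.18  -4.05  87.21   3.45 179.94]
qd [ 0.06  0.98  0.94 -0.03  0.09 -0.02]
ee_pos [0.51 0.01 0.16]
tcp_rot [-1.7655e+02  8.0000e-02 -1.0200e+00]
wrist_force [ 0.37 -1.04  0.09]
joint_efforts [ 1.000e-02 -4.578e+01  4.702e+01  0.000e+00  1.900e-01  0.000e+00]
```

View pics/top2.png

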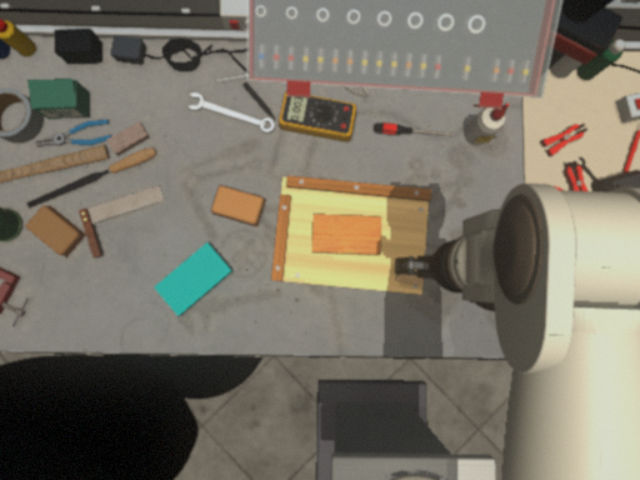

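The picture shows the arm over the right part of the board, not blocked by anything. Joint 6 is at its limit of 180°, so I'll take the equivalent half-turned orientation.

In the tool's units: 1.5 rad / 3.1416 = 0.4775.

Call:
servo_tool:
  moves:
    - [0, 0, 0, 0.4775]
    - [0, 0, 0, 0.4775]
    - [0, 0, 0, 0.4775]
    - [0, 0, 0, 0.4775]
    - [0, 0, 0, 0.4775]
    - [0, 0, 0, 0.4775]
    - [0, 0, 0, 0.4775]
    - [0, 0, 0, 0.4775]
    - [0, 0, 0, 0.4775]
    - [0, 0, 0, 0.4775]
    - [0, 0, 0, 0.4775]
    - [0, 0, 0, 0.4775]
    - [0, 0, 0, 0.4775]
    - [0, 0, 0, 0.4775]

```text
time: 3.75
ee_pos: [0.5108, 0.0077, 0.1612]
tcp_rot: [-176.5, 0.1, 84.7]
wrist_force: [-0.3, -0.0, 0.4]
opening: 0.0855
grasp_force: 0.0
```

In the tool's units: 1.6 rad / 3.1416 = 0.5093.

Call:
servo_tool:
  moves:
    - [0, 0, 0, 0.5093]
    - [0, 0, 0, 0.5093]
    - [0, 0, 0, 0.5093]
    - [0, 0, 0, 0.5093]
    - [0, 0, 0, 0.5093]
    - [0, 0, 0, 0.5093]
    - [0, 0, 0, 0.5093]
    - [0, 0, 0, 0.5093]
    - [0, 0, 0, 0.5093]
    - [0, 0, 0, 0.5093]
    - [0, 0, 0, 0.5093]
    - [0, 0, 0, 0.5093]
    - [0, 0, 0, 0.5093]
    - [0, 0, 0, 0.5093]
    - [0, 0, 0, 0.5093]

```text
time: 5.0
ee_pos: [0.5108, 0.0075, 0.1613]
tcp_rot: [-176.6, 0.1, 176.2]
wrist_force: [0.3, -0.1, 0.3]
opening: 0.0851
grasp_force: 0.0
```

In the tool's units: 13.7 cm / 100 = 0.137, -12 cm / 100 = -0.12, -0.01 rad / 3.1416 = -0.0032.

Call:
servo_tool:
  moves:
    - [0.005, 0.037, 0, -0.0032]
    - [0.005, 0.075, 0, -0.0032]
    - [0.005, 0.11, 0, -0.0032]
    - [0.005, 0.137, 0, -0.0032]
    - [0.005, 0.137, 0, -0.0032]
    - [0.005, 0.137, -0.03, -0.0032]
    - [0.005, 0.137, -0.06, -0.0032]
    - [0.005, 0.137, -0.09, -0.0032]
    - [0.005, 0.137, -0.11, -0.0032]
    - [0.005, 0.137, -0.12, -0.0032]
    - [0.005, 0.137, -0.12, -0.0032]
    - [0.005, 0.137, -0.12, -0.0032]

```text
time: 6.0
ee_pos: [0.5161, 0.1444, 0.0418]
tcp_rot: [-176.5, 0.1, 175.9]
wrist_force: [0.2, -0.4, 0.1]
opening: 0.0855
grasp_force: 0.0
```

In the tool's units: -3.3 cm / 100 = -0.033, -3 cm / 100 = -0.03.

Call:
servo_tool:
  moves:
    - [0, 0, -0.015, 0]
    - [0, 0, -0.03, 0]
    - [0, 0, -0.033, 0]
    - [0, 0, -0.033, 0]
    - [0, 0, -0.033, 0]

```text
time: 6.42
ee_pos: [0.5166, 0.1448, 0.0097]
tcp_rot: [-176.6, 0.2, 176.0]
wrist_force: [-0.1, 0.7, 0.3]
opening: 0.0855
grasp_force: 0.0
```

Call:
servo_tool:
  moves:
    - [0.006, -0.0005, 0, 0]
    - [0.012, -0.001, 0, 0]
    - [0.017, -0.0013, 0, 0]
    - [0.022, -0.0017, 0, 0]
    - [0.027, -0.002, 0, 0]
    - [0.032, -0.0025, 0, 0]
    - [0.037, -0.0028, 0, 0]
    - [0.042, -0.0032, 0, 0]
    - [0.046, -0.0035, 0, 0]
    - [0.05, -0.0038, 0, 0]
    - [0.053, -0.0041, 0, 0]
    - [0.056, -0.0043, 0, 0]
    - [0.056, -0.0043, 0, 0]
    - [0.056, -0.0043, 0, 0]

```text
time: 7.58
ee_pos: [0.5721, 0.1403, 0.008]
tcp_rot: [-176.5, 0.1, 176.0]
wrist_force: [0.1, 0.6, -0.2]
opening: 0.0852
grasp_force: 0.0
```

```bash
python3 - <<'E'
from h import *
i=camera('side')[:,:,::-1];cv2.imwrite('pics/side2.png',cv2.resize(i[165:285,180:308+32],(800,600),interpolation=cv2.INTER_CUBIC))
E
```

```text
(no output)
```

View pics/side2.png

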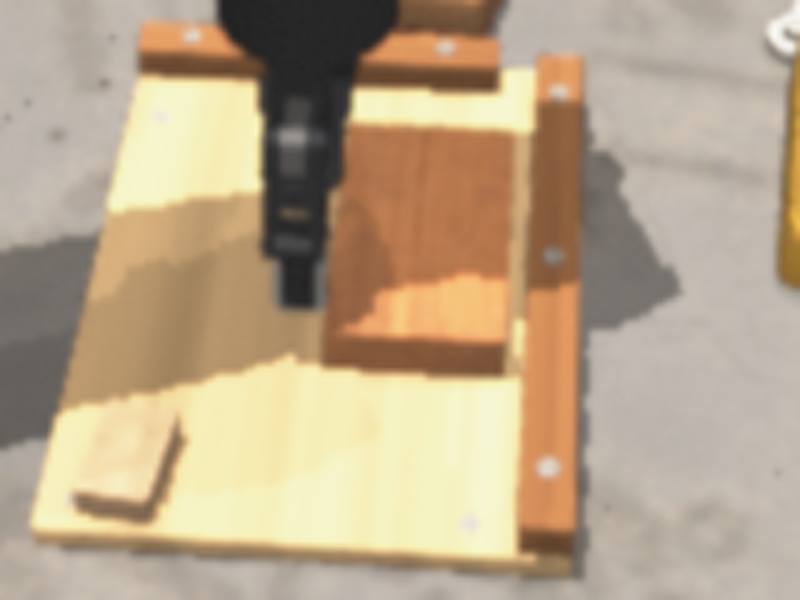

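The block has squared to the fence (right edge at crop x≈510) and is about 9 mm from the fence face (x≈530). The small offcut hasn't moved. I'll keep pushing gently.

In the tool's units: 0.8 cm / 100 = 0.008, 0.7 cm / 100 = 0.007.

Call:
servo_tool:
  moves:
    - [0.002, -0.0002, 0, 0]
    - [0.004, -0.0003, 0, 0]
    - [0.006, -0.0005, 0, 0]
    - [0.007, -0.0006, 0, 0]
    - [0.008, -0.0006, 0, 0]
    - [0.008, -0.0006, 0, 0]

```text
time: 8.13
ee_pos: [0.5801, 0.1397, 0.0082]
tcp_rot: [-176.5, 0.1, 176.0]
wrist_force: [0.7, -0.5, 0.1]
opening: 0.0856
grasp_force: 0.0
```

In the tool's units: 0.3 cm / 100 = 0.003, 0.2 cm / 100 = 0.002.

Call:
servo_tool:
  moves:
    - [0.001, -0.0001, 0, 0]
    - [0.002, -0.0002, 0, 0]
    - [0.003, -0.0002, 0, 0]
    - [0.003, -0.0002, 0, 0]

```text
time: 8.47
ee_pos: [0.5803, 0.1397, 0.0081]
tcp_rot: [-176.5, -0.2, 176.0]
wrist_force: [-15.5, 2.8, 8.2]
opening: 0.0856
grasp_force: 7.9
```

In the tool's units: -10.9 cm / 100 = -0.109, 3.7 cm / 100 = 0.037.

Call:
servo_tool:
  moves:
    - [-0.01, 0.0008, 0, 0]
    - [-0.025, 0.002, 0, 0]
    - [-0.025, 0.002, 0.035, 0]
    - [-0.025, 0.002, 0.07, 0]
    - [-0.02, 0, 0.08, 0]
    - [0, -0.04, 0.08, 0]
    - [0.02, -0.07, 0.08, 0]
    - [0.037, -0.109, 0.08, 0]
    - [0.037, -0.109, 0.08, 0]
    - [0.037, -0.109, 0.08, 0]
    - [0.037, -0.109, 0.08, 0]
    - [0.037, -0.109, 0.08, 0]
  claw: 1
  force: 30

```text
time: 9.47
ee_pos: [0.6196, 0.0313, 0.0882]
tcp_rot: [-176.6, 0.1, 176.1]
wrist_force: [0.0, 0.5, -0.4]
opening: 0.0001
grasp_force: 0.0
```

```bash
python3 - <<'E'
from h import *
i=camera('side')[:,:,::-1];cv2.imwrite('pics/side3.png',cv2.resize(i[165:285,180:308+32],(800,600),interpolation=cv2.INTER_CUBIC))
E
```

```text
(no output)
```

View pics/side3.png

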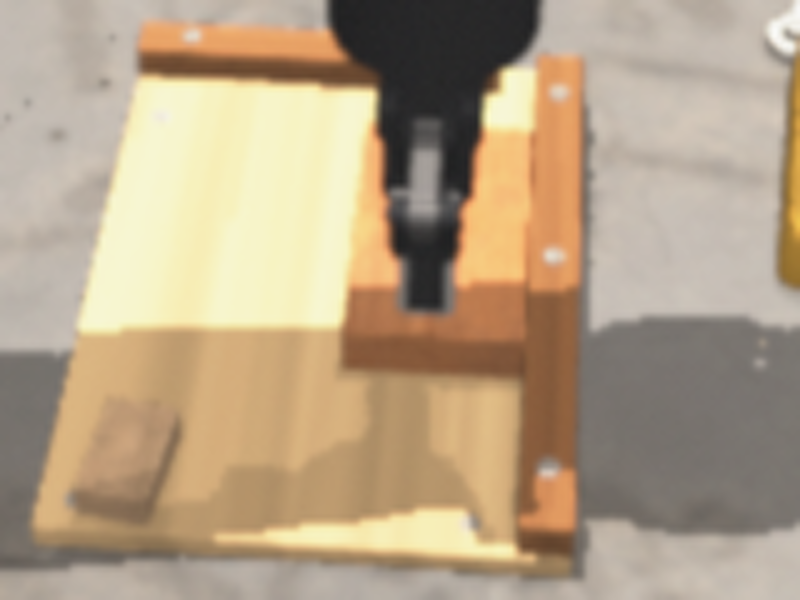

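The offcut's long side is flush with the fence (x≈527) and the fingers are shut above, clear of its right end. Next I descend and push along the fence.

In the tool's units: -6.6 cm / 100 = -0.066, -5.5 cm / 100 = -0.055.

Call:
servo_tool:
  moves:
    - [0, 0, -0.03, 0]
    - [0, 0, -0.055, 0]
    - [0, 0, -0.066, 0]
    - [0, 0, -0.066, 0]
    - [0, 0, -0.066, 0]

```text
time: 9.93
ee_pos: [0.6196, 0.0311, 0.0225]
tcp_rot: [-176.5, 0.1, 176.1]
wrist_force: [0.3, 0.6, -1.1]
opening: 0.0001
grasp_force: 0.0
```

In the tool's units: 6 cm / 100 = 0.06, 5.9 cm / 100 = 0.059.

Call:
servo_tool:
  moves:
    - [0.0005, 0.006, 0, 0]
    - [0.0009, 0.012, 0, 0]
    - [0.0013, 0.017, 0, 0]
    - [0.0017, 0.022, 0, 0]
    - [0.002, 0.027, 0, 0]
    - [0.0025, 0.032, 0, 0]
    - [0.0028, 0.037, 0, 0]
    - [0.0032, 0.042, 0, 0]
    - [0.0036, 0.047, 0, 0]
    - [0.004, 0.052, 0, 0]
    - [0.0043, 0.056, 0, 0]
    - [0.0045, 0.059, 0, 0]
    - [0.0046, 0.06, 0, 0]
    - [0.0046, 0.06, 0, 0]

```text
time: 11.1
ee_pos: [0.6244, 0.091, 0.0219]
tcp_rot: [-176.6, 0.1, 176.0]
wrist_force: [0.6, -0.5, -0.3]
opening: 0.0003
grasp_force: 0.3
```

Call:
servo_tool:
  moves:
    - [0.0002, 0.003, 0, 0]
    - [0.0005, 0.006, 0, 0]
    - [0.0007, 0.009, 0, 0]
    - [0.0009, 0.011, 0, 0]
    - [0.0009, 0.011, 0, 0]

```text
time: 11.52
ee_pos: [0.6253, 0.1021, 0.0219]
tcp_rot: [-176.6, 0.1, 176.1]
wrist_force: [-0.4, 0.7, 0.4]
opening: 0.0001
grasp_force: 0.0
```

```bash
python3 - <<'E'
from h import *
i=camera('side')[:,:,::-1];cv2.imwrite('pics/side4.png',cv2.resize(i[165:285,180:308+32],(800,600),interpolation=cv2.INTER_CUBIC))
E
```

```text
(no output)
```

View pics/side4.png

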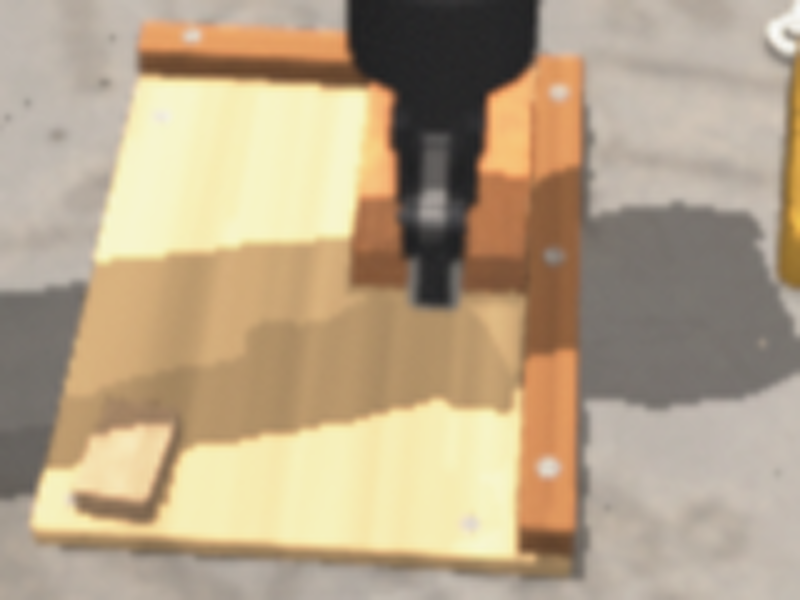

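The offcut is sliding straight along the fence, with its right end now at crop y≈260. The gap at the stop is hidden behind the gripper, so I'll continue until I feel contact.

Call:
servo_tool:
  moves:
    - [0.0001, 0.0015, 0, 0]
    - [0.0002, 0.003, 0, 0]
    - [0.0003, 0.004, 0, 0]
    - [0.0003, 0.004, 0, 0]

```text
time: 11.9
ee_pos: [0.6251, 0.1031, 0.0219]
tcp_rot: [-176.3, 0.0, 175.9]
wrist_force: [-1.8, -12.5, 1.1]
opening: 0.0
grasp_force: 6.5
```

In the tool's units: 0.3 cm / 100 = 0.003, 0.2 cm / 100 = 0.002.

Call:
servo_tool:
  moves:
    - [0.0001, 0.001, 0, 0]
    - [0.0002, 0.002, 0, 0]
    - [0.0002, 0.003, 0, 0]
    - [0.0002, 0.003, 0, 0]

```text
time: 12.23
ee_pos: [0.6251, 0.1035, 0.022]
tcp_rot: [-176.0, 0.0, 175.8]
wrist_force: [-3.8, -25.9, 3.6]
opening: -0.0001
grasp_force: 13.1
```

It is flush against the stop: the finger sits at y = -149 mm in the corner frame, against -149.5 expected. I'll back off and lift clear.

In the tool's units: -28 cm / 100 = -0.28, -25 cm / 100 = -0.25.

Call:
servo_tool:
  moves:
    - [-0.0006, -0.008, 0, 0]
    - [-0.002, -0.025, 0, 0]
    - [-0.002, -0.025, 0.03, 0]
    - [-0.002, -0.025, 0.07, 0]
    - [0, -0.06, 0.11, 0]
    - [-0.02, -0.1, 0.14, 0]
    - [-0.06, -0.14, 0.14, 0]
    - [-0.08, -0.18, 0.14, 0]
    - [-0.1, -0.22, 0.14, 0]
    - [-0.1, -0.25, 0.14, 0]
    - [-0.1, -0.28, 0.14, 0]
    - [-0.1, -0.28, 0.14, 0]
    - [-0.1, -0.28, 0.14, 0]

```text
time: 13.32
ee_pos: [0.5252, -0.1743, 0.1624]
tcp_rot: [-176.5, 0.1, 175.8]
wrist_force: [0.6, -0.5, 0.1]
opening: -0.0
grasp_force: 0.0
```

```bash
python3 - <<'E'
from h import *
i=camera('top')[:,:,::-1];cv2.imwrite('pics/top5.png',cv2.resize(i[135:240,210:350],(800,600),interpolation=cv2.INTER_CUBIC))
E
```

```text
(no output)
```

View pics/top5.png

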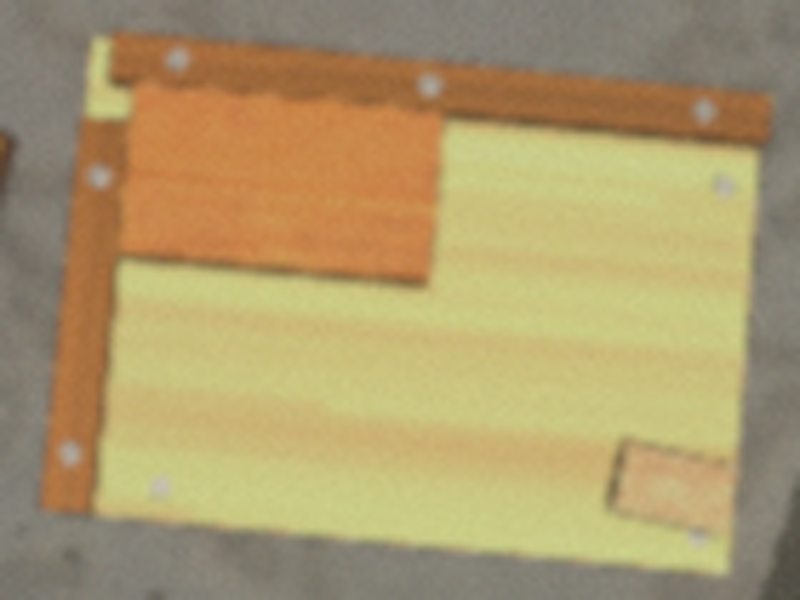

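The offcut is flush to both fences (crop corners 130,85 to 430,285), and the small offcut hasn't moved (610–735, 440–530).

```bash
python3 -c "
from workcell import *
print(job_done())"
```

```text
the job is handed in; nothing more can be done
None
```

The large offcut is seated flush in the fence corner, the small offcut was left where it lay, the gripper is clear of everything, and the job is handed in; no verdict came back.

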